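Third hand at the drawer jig

ROBOT

A 6-joint arm with a two-finger parallel gripper is mounted at the origin on the work surface. World frame = base frame: x ahead of the robot, y to its left, z up, the work surface at z = 0. Lengths are in m, angles in degrees, forces in N, time in s.
With the tool pointing down it reaches from about 0.425 to 0.95 m from the base axis. Payload 14.7 kg.
Tool frame: the origin (TCP) lies on the centre line of the jaws, within the pads' length; the fingertips stand 8 mm ahead of it and the grasp point (between the pads) lies 11 mm behind it; z points along the fingers, y is the line along which they close (so a half turn about z gives the same grasp; the last joint's range is limited). The gripper opens to 85 mm and grips with 20 to 120 N. Pads are 22 mm wide; open, the fingers measure 114 mm over their backs; the gripper's body (76 mm by 85 mm) begins 54 mm behind the grasp point. The pads swing forward as they close: fully open they stand 13 mm farther back than shut.
Start: joints at [62.819, 27.513, 91.461, -0, 61.026, -2.67], TCP at [0.27, 0.591, 0.239] pointing down, gripper open.
Joint ranges: [-157.49, 157.49], [-46.99, 117.5], [13.45, 153.17], [-89.5, 269.5], [5.16, 153.95], [-167.48, 167.48]. Speed limits (degrees/s): [108.29, 108.29, 136.94, 172.46, 172.46, 172.46].

INTERFACE

Orientations are given as [roll, pitch, yaw] about the fixed x, y, z axes, in that order (R = Rz(yaw) Ry(pitch) Rx(roll)).
In Python, from plant import bot gives the robot as it stands.
- The arm moves only by the shell command python3 -m inch 'ROWS' [FORCE]. ROWS is JSON, a list of rows, each an object with "dr": the turn, a rotation vector about the tool's x, y, z in units of pi rad (1.0 is pi rad), a list of three; "dp": the shift along the tool's x, y, z in units of 0.15 m (1.0 is 0.15 m), a list of three; "jaw": the gripper command: -1 is fully open, 1 is shut, values between are in proportion. In form: [{"dr": [rx, ry, rz], "dp": [dx, dy, dz], "jaw": jaw}, ...]. A call has 1 to 10 rows; each row is the pose to reach, as a shift and turn from the pose commanded when the call began, along the tool's axes at that moment, turning the shorter way round; what a row does not reach only later rows make up. A row lasts 1/10 s, in which the tool goes at most 50 mm and 8.59 degrees, less where a joint would pass 70% of its speed; a pose out of reach is approached as far as the arm can. A call with a number of a shift or a turn outside -1 to 1 is refused whole. A call with a gripper value outside its range is refused whole. The fingers move at their own pace and stop on an object; FORCE is the grip in N (left out, the last holds). Time passes only in rows, so rows that repeat a pose let the fingers close. It gives the time, the measured TCP pose, the force, the opening and the grip force at its end, in the units of the state.
- bot.get_state(): the state, without advancing time (a new reading comes with each control period).
- bot.read_camera(name): name is "side" or "top"; returns a dict with "frame" (384x512x3 uint8, red, green, blue), "z_map" (384x512 float32, m along the optical axis (not along the pixel's ray), 0 where there is no reading), "fx", "fy", "cx", "cy" (pixels), "extrinsics" (4x4, takes a point from world to camera coordinates). Camera axes: x right, y up, looking along -z (the intrinsics and any distortion apply to the point x, -y, -z); pixel columns grow to the right and rows downward; lengths in m; the calibration is good to about 2 mm. A picture is of the moment at which its call begins.
- bot.job_done(): hands the job in; it is judged then, once.
The state is a dict: "time": time; "joint_positions": joint angles; "joint_velocities": joint speeds; "joint_efforts": joint torques, N m; "position": TCP position; "tool_rot": TCP orientation; "contact_force": force on the tool from outside, world axes, zero at the start; "wrist_torque": the same for the moment, N m; "width": opening from 0.0 (shut) to 1.0 (fully open); "grip_force": force on a finger pad.
Only numpy, scipy, OpenCV 4.12 (cv2) and the standard library are available. Lean on these libraries where they do the work, as an engineer would, in place of code of your own. Each camera call takes 0.05 s, during which the arm holds its last target. There are 200 camera calls.

TASK

Be the third hand for the joiner who is about to screw a drawer together: take the longer of the two boards standing loose on the bench (the drawer side, the grooved one), stand it on edge on the white-faced base of the assembly jig with its outer face flat along the squaring fence and its groove facing into the drawer, and bring its end gently up square against the inner face of the clamped end board. Finish while still holding it there with the gripper, down on the base, pressing it against the end board with a steady push of about ten newtons (the weight of a kilogram); do not let go. Leave everything else on the bench where it is.

Things in the scene. Friction and masses are not known exactly. Their poses are not given: they have to be found in the camera images.
- side_mid (a point): centre of the drawer side, the long loose board: dark wood, 200 long, 14 thick, 80 mm high, 0.15 kg, standing on its long edge; the point is 40 mm above that edge. x axis along the board to the end that must meet the end board (starts within 0.35 rad of world x), z up; the -y face has the groove (5 mm wide and deep, 12 mm up), the +y face is the plain outer face
- side_lead (a point): centre of the drawer side's leading end face: 100 mm along x from its centre, 40 mm above its lower edge; same axes
- side: the same drawer side; origin in the middle of its lower edge, 40 mm below its centre; same axes. It slides on the slick base (friction about 0.2) and the wooden fence (about 0.6): if it is also pressed hard down or sideways, that part of the push is lost in drag and does not reach the end board
- jig: assembly jig screwed to the bench: plywood base faced with white melamine, 320 (x) by 260 (y), 18 mm thick; origin at the centre of its underside, z up, x away from the robot. On it: the end board, the back fence behind it, the squaring fence, and a steel push toggle clamp (y -80 to -40, x -87 to 110 mm, up to 63 mm above the base) that clamps the end board to the back fence. All rigid
- squaring_fence (a point): middle of the squaring fence's upper edge on its inner side, axes as the jig's: a pale wooden bar along x on the jig's base, 170 long, 30 wide, 30 mm high above the base; its inner face looks to -y and lies in this point's plane
- corner (a point): point on the upper face of the jig's base (18 mm above the bench) where the planes of the squaring fence's and the end board's inner faces meet; axes as the jig's. When seated, the drawer side's leading end is at this x and its outer face at this y: its centre is then 100 mm back (-x), 7 mm to -y and 40 mm up from this point
- end_board: the drawer's end board, dark wood, clamped rigidly upright across the jig: 190 long (y), 18 thick (x), 80 mm high, on the jig's base; origin in the middle of its lower edge, axes as the jig's; its grooved inner face looks to -x, 9 mm from the origin; its +y end is level with the squaring fence's inner face. The joiner screws from its far side
- divider_mid (a point): the short plain board (drawer divider), dark wood, 130 long, 14 thick, 80 high, no groove, standing on edge on the bench; the point is its centre, 40 mm above its lower edge. Not wanted now.
- screw_dish: small round steel dish of brass screws standing on the jig's base, 68 mm across, 22 mm high; origin at the centre of its underside
- mallet: turned wooden carver's mallet standing upright on its head, 250 mm high, head 92 mm across; origin at the centre of its underside
- gouge: carving gouge lying on the bench, 245 mm long, turned wooden handle 29 mm across; origin below its middle, x axis towards its blade
- screwdriver: screwdriver lying on the bench, 200 mm long; origin below its middle, x axis towards its tip
- try_square: try square lying flat: wooden stock 110 x 20 x 16 mm, steel blade 150 mm long; origin below the middle of the stock, x axis along the blade
- glue: white glue bottle standing upright, 60 mm across, 170 mm high; origin at the centre of its underside
- plane: small steel hand plane, 160 x 48 mm, 60 mm high; origin at the centre of its sole, x axis towards its front knob

How it is judged (in metres and radians):
At the end, for the whole second after the job is handed in: Fingers hold the drawer side and press it on the end board with 5 to 17 N, still, through the last second; it is on the base (under 3 mm off, upright to 0.04 rad), outer face along the fence (within 3.5 mm, 0.03 rad), leading end against the end board (within 3 mm) (y of side_mid in the frame of jig between 0.0765 and 0.083 m and z of side_mid in the frame of jig below 0.061 m and x of side_lead in the frame of jig above 0.107 m and angle between the x axis of side_mid and the x axis of jig, either way round below 0.03 rad and angle between side_mid's own z axis and vertical below 0.04 rad and contact force between side and end_board between 5 and 17 N and contact force between the fingers and side above 2 N and linear speed of side below 0.01 m/s); the arm keeps its last pose, push and grip.
It fails at once if the drawer side is rammed against the end board (over 45 N) (contact force between side and end_board above 45 N).
It fails at once if something else on the bench is disturbed (moved by more than 20 mm) (distance of any of divider_mid, screw_dish, mallet, gouge, screwdriver, try_square, glue, plane from where it was at the start of the episode above 0.02 m).
It also fails if it takes over 42 s, if anything falls off the work surface, if the arm or the gripper's body presses on something with over 40 N, if the wrist force passes 120 N, or if a joint passes its speed limit or range.

## Working session

There is one attempt and no reset: what is moved stays moved. The work goes in short steps, Python scripts to look and compute and a shell command to move; the robot and the scene stay as the last step left them, time stands still between calls to the robot, and variables do not carry over. Pictures are saved under pics/ and viewed, at most 10 in all, crops included, and the job is handed in when it is done.

```bash
ls; mkdir -p pics; cat > h.py <<'E'
import numpy as np, cv2
from plant import bot
def cloud(c):
    z=c["z_map"].astype(float); v,u=np.mgrid[:z.shape[0],:z.shape[1]]
    p=np.stack([(u-c["cx"])/c["fx"]*z,-(v-c["cy"])/c["fy"]*z,-z,np.ones_like(z)],-1)
    w=p@np.linalg.inv(np.array(c["extrinsics"])).T
    w=w[...,:3]; w[z==0]=np.nan
    return w
E
python3 - <<'E'
from h import *
import pickle
for n in("top","side"):
    c=bot.read_camera(n); pickle.dump(c,open(n+".pkl","wb"))
    cv2.imwrite(f"pics/{n}0.png",c["frame"][...,::-1])
    print(n,[k for k in c],np.linalg.inv(np.array(c["extrinsics"]))[:3].round(3).tolist(),c["fx"])
print(bot.get_state())
E
```

```text
pics
top ['frame', 'z_map', 'fx', 'fy', 'cx', 'cy', 'extrinsics'] [[-0.024, 0.995, -0.093, 0.471], [-1.0, -0.024, 0.0, -0.007], [-0.002, 0.093, 0.996, 1.545]] 431.71600353893126
side ['frame', 'z_map', 'fx', 'fy', 'cx', 'cy', 'extrinsics'] [[0.874, 0.355, -0.332, 0.239], [-0.486, 0.633, -0.603, -0.682], [-0.004, 0.688, 0.725, 0.88]] 359.5018883314392
{'time': 0.1, 'joint_positions': array([ 6.28177164e+01,  2.75469488e+01,  9.14899762e+01,  2.99572119e-04,
        6.10269429e+01, -2.66829822e+00]), 'joint_velocities': array([ 0.01179411, -0.08628498, -0.03359952, -0.01840562,  0.02510449,
        0.03259868]), 'joint_efforts': array([-3.77334209e-04, -9.52272820e+01, -4.31032884e+01, -2.97416200e-04,
        5.40717403e-03,  2.44546152e-05]), 'position': array([0.26949052, 0.59110221, 0.23872986]), 'tool_rot': array([-1.79936214e+02, -3.23492443e-03,  1.55485868e+02]), 'contact_force': array([ 0.10699415, -0.22999575, -0.57510858]), 'wrist_torque': array([ 0.07706152, -0.00958622,  0.04676172]), 'grip_force': 0.0, 'width': 0.9966006228926625}
```

View pics/top0.png

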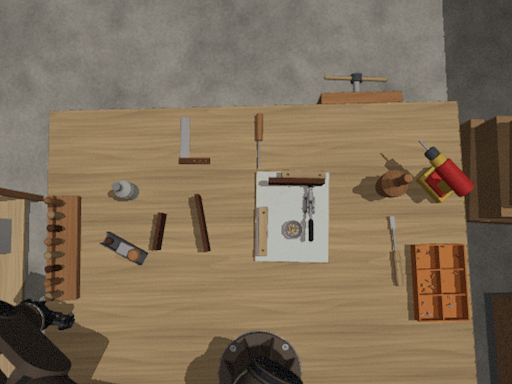

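View pics/side0.png

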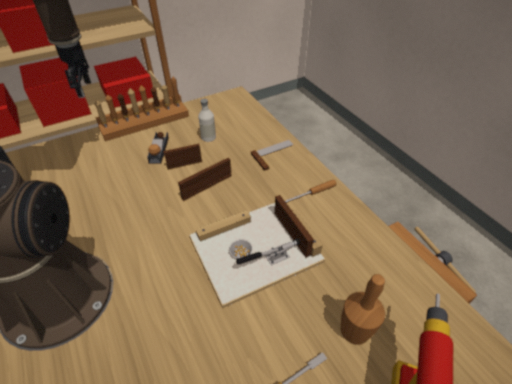

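The top view shows the long board at about (202,222) and the divider at (157,231). The jig base is at about (292,217), with the fence at (263,232), the end board at (297,181) and the dish at (291,230).

```bash
cat > m.py <<'E'
from h import *
import pickle,sys
def rect(p,name):
    (c,s,a)=cv2.minAreaRect((p[:,:2]*1000).astype(np.float32)); print(name,len(p),np.round(c,1),np.round(s,1),round(a,2),"z",np.percentile(p[:,2],[5,50,95]).round(4))
    q=p[:,:2]-p[:,:2].mean(0); e=np.linalg.svd(q,full_matrices=False)[2][0]; e*=np.sign(e[0]); print("  pca ang",round(np.degrees(np.arctan2(e[1],e[0])),2),"mean",p[:,:2].mean(0).round(4))
if __name__=="__main__":
    for n in("top","side"):
        c=pickle.load(open(n+".pkl","rb")); w=cloud(c); f=c["frame"].astype(int)
        print(n)
        def sel(x0,x1,y0,y1,z0,z1,m=None):
            k=(w[...,0]>x0)&(w[...,0]<x1)&(w[...,1]>y0)&(w[...,1]<y1)&(w[...,2]>z0)&(w[...,2]<z1)
            if m is not None:k&=m
            return w[k]
        rect(sel(.2,.6,.2,.37,.074,.09),"side top")
        rect(sel(.2,.6,.36,.55,.074,.085),"div top")
        rect(sel(.2,.7,-.2,.15,.088,.11),"end top")
        rect(sel(.2,.5,.03,.16,.040,.056),"fence top")
        rect(sel(.15,.7,-.2,.18,.012,.026,f.min(-1)>110),"base")
E
python3 m.py
```

```text
top
side top 180 [535.3 293.8] [ 83.  225.2] 42.95 z [0.075  0.0802 0.0851]
  pca ang -38.8 mean [0.504  0.3256]Traceback (most recent call last):
  File "m.py", line 15, in <module>
    rect(sel(.2,.6,.36,.55,.074,.085),"div top")
    ~~~~^^^^^^^^^^^^^^^^^^^^^^^^^^^^^^^^^^^^^^^^
  File "m.py", line 4, in rect
    (c,s,a)=cv2.minAreaRect((p[:,:2]*1000).astype(np.float32)); print(name,len(p),np.round(c,1),np.round(s,1),round(a,2),"z",np.percentile(p[:,2],[5,50,95]).round(4))
                                                                                                                             ~~~~~~~~~~~~~^^^^^^^^^^^^^^^^^^
    return _quantile_unchecked(
        a, q, axis, out, overwrite_input, method, keepdims, weights)
    return _ureduce(a,
                    func=_quantile_ureduce_func,
    ...<5 lines>...
                    overwrite_input=overwrite_input,
                    method=method)
    r = func(a, **kwargs)
    result = _quantile(arr,
                       quantiles=q,
    ...<2 lines>...
                       out=out,
                       weights=wgt)
    slices_having_nans = np.isnan(arr[-1, ...])
                                  ~~~^^^^^^^^^
IndexError: index -1 is out of bounds for axis 0 with size 0
```

```bash
python3 - <<'E'
from h import *
import pickle
for n,pts in(("top",dict(side=(202,222),sideA=(198,197),sideB=(208,249),div=(158,231),divA=(162,215),divB=(153,247),end=(297,181),fence=(263,232),baseTL=(260,175),baseBL=(258,259),baseBR=(327,260),baseTR=(327,175),dish=(291,230),bench=(230,230))),("side",dict(side=(205,178),end=(297,222),fence=(225,225),baseN=(223,303),baseL=(194,237),bench=(150,220)))):
    c=pickle.load(open(n+".pkl","rb")); w=cloud(c)
    print(n,c["fx"],c["fy"],c["cx"],c["cy"])
    for k,(u,v) in pts.items(): print(k,w[v,u].round(3),c["z_map"][v,u].round(3))
    k=np.abs(w[...,2])<.03
    p=w[k]; print(np.nanpercentile(p[:,2],[5,25,50,75,95]).round(4))
c=pickle.load(open("top.pkl","rb"));w=cloud(c)
p=w[185:260:6,190:216:2,2]; print((p*1000).round().astype(int))
E
```

```text
top 431.71600353893126 431.71600353893126 256.8705531305388 194.95074219975487
side [0.521 0.181 0.076] 1.467
sideA [0.607 0.194 0.077] 1.475
sideB [0.429 0.165 0.057] 1.478
div [0.494 0.33  0.08 ] 1.461
divA [0.549 0.321 0.059] 1.487
divB [0.441 0.348 0.078] 1.458
end [ 0.651 -0.144  0.097] 1.459
fence [ 0.483 -0.025  0.049] 1.491
baseTL [ 0.686 -0.02   0.019] 1.54
baseBL [ 0.389 -0.006  0.015] 1.515
baseBR [ 0.38  -0.247  0.019] 1.511
baseTR [ 0.68  -0.259  0.017] 1.542
dish [ 0.488 -0.124  0.027] 1.513
bench [ 0.493  0.092 -0.002] 1.542
[-0.0049 -0.0014  0.0012  0.004   0.0174]
side 359.5018883314392 359.5018883314392 256.3219296173747 199.24649744049353
side [0.516 0.177 0.051] 1.211
end [ 0.654 -0.166  0.098] 1.016
fence [ 0.487 -0.037  0.048] 1.075
baseN [ 0.378 -0.247  0.017] 0.934
baseL [ 0.394 -0.011  0.018] 1.081
bench [0.3   0.135 0.001] 1.15
[-0.0042 -0.0022 -0.0009  0.0007  0.0175]
[[-5 -2  2  0 -1 -1  1  0  6 -4 -1  4  4]
 [-3 -2  4  3  4  0 -1  4  5  3  1  4  4]
 [-6  3 84 79 77 19  0  0  4  0 -7  1  2]
 [-1 -1  4 75 76 53  3 -1 -4 -2  3 -8  2]
 [ 2  4  4 84 83 81 22 -2  1 -1  1 -6  0]
 [ 4  2  0  2 81 82 52 -2  3  1  5 -3 -2]
 [-2 -5  0  4 82 82 81 31  0  1 -3  0  0]
 [ 5  5  5  1  3 77 82 59  3  1  2 -1 -5]
 [ 4  0  3  8  4  7 81 84 34  6  5  2  1]
 [ 5  7  3  5 -1  4 80 82 62 -1 -1  1 -1]
 [ 2  1  0  2  1  2  2 84 80 41  6  0 -1]
 [ 0  5  7 -5 -5  2 -1 79 76  1  4  0  3]
 [-3 -4 -1  2 -3  0  4 -7  0 -3  2  5  3]]
```

```bash
python3 - <<'E'
import re
s=open('m.py').read()
s=re.sub(r'rect\(sel\(.2,.6,.2,.37.*','',s,flags=re.S)
s+='''rect(sel(.38,.66,.1,.25,.070,.092),"side top")
        rect(sel(.4,.6,.27,.4,.070,.092),"div top")
        e=sel(.6,.7,-.25,-.02,.090,.11); rect(e,"end top")
        rect(sel(.38,.6,-.06,.03,.039,.058),"fence top")
        rect(sel(.3,.75,-.32,.04,.010,.026,f.min(-1)>110),"base")
        fe=sel(.38,.6,-.06,.03,.039,.058)
        for nm,q in (("side",sel(.38,.66,.1,.25,.070,.092)),("fence",fe)):
            b=np.arange(.38,.62,.02)
            for i in range(len(b)-1):
                t=q[(q[:,0]>=b[i])&(q[:,0]<b[i+1])]
                if len(t)>2: print(nm,b[i].round(2),len(t),t[:,1].min().round(4),t[:,1].mean().round(4),t[:,1].max().round(4))
'''
open('m.py','w').write(s)
E
python3 m.py
```

```text
top
side top 270 [521.5 186.7] [199.6  15.2] 9.37 z [0.0726 0.0805 0.0856]
  pca ang 9.37 mean [0.521  0.1861]
div top 183 [496.3 335.4] [ 15.5 128. ] 80.21 z [0.0728 0.0798 0.0854]
  pca ang -9.77 mean [0.4958 0.3358]
end top 311 [ 656.3 -140.8] [189.7  18.6] 88.42 z [0.0935 0.0983 0.1039]
  pca ang 87.48 mean [ 0.6564 -0.1412]
fence top 428 [488.2 -23.2] [ 29.4 169.8] 86.95 z [0.0427 0.0481 0.0535]
  pca ang -2.86 mean [ 0.487  -0.0231]
base 4522 [ 560.8 -129.8] [257.6 366. ] 87.72 z [0.0133 0.0189 0.0241]
  pca ang 20.36 mean [ 0.5215 -0.1316]
side 0.42 22 0.1651 0.1717 0.1789
side 0.44 27 0.1676 0.1744 0.1826
side 0.46 28 0.1711 0.1777 0.1853
side 0.48 29 0.1725 0.1807 0.1884
side 0.5 28 0.1756 0.1839 0.1916
side 0.52 29 0.1809 0.1875 0.1953
side 0.54 27 0.1834 0.1911 0.1983
side 0.56 27 0.1871 0.1943 0.2017
side 0.58 27 0.1902 0.1977 0.2051
fence 0.4 44 -0.0339 -0.0196 -0.006
fence 0.42 54 -0.0345 -0.0204 -0.0064
fence 0.44 54 -0.035 -0.0209 -0.0069
fence 0.46 52 -0.0354 -0.022 -0.0074
fence 0.48 45 -0.036 -0.0243 -0.0114
fence 0.5 43 -0.0365 -0.0236 -0.0118
fence 0.52 49 -0.040
[... 581 characters left out ...]
9 z [0.0144 0.017  0.02  ]
  pca ang 3.94 mean [ 0.5099 -0.1492]
side 0.42 29 0.1605 0.1679 0.1785
side 0.44 27 0.1638 0.1699 0.1779
side 0.46 29 0.166 0.1743 0.1852
side 0.48 26 0.1717 0.178 0.1891
side 0.5 29 0.173 0.1809 0.1914
side 0.52 27 0.1737 0.1841 0.1945
side 0.54 26 0.1809 0.1871 0.1949
side 0.56 25 0.1847 0.191 0.2004
side 0.58 27 0.1874 0.194 0.204
fence 0.4 59 -0.0383 -0.0248 -0.0067
fence 0.42 65 -0.0386 -0.025 -0.0067
fence 0.44 62 -0.0407 -0.0266 -0.0066
fence 0.46 60 -0.0402 -0.0268 -0.0087
fence 0.48 60 -0.042 -0.0279 -0.0102
fence 0.5 58 -0.0419 -0.0288 -0.0133
fence 0.52 57 -0.0438 -0.0299 -0.0127
fence 0.54 57 -0.0444 -0.0306 -0.0121
fence 0.56 32 -0.0466 -0.0312 -0.013
```

```bash
cat > g.py <<'E'
import sys,numpy as np
from scipy.spatial.transform import Rotation as R
from plant import bot
s=bot.get_state(); x,y,z,yaw=map(float,sys.argv[1:5])
r=R.from_euler("xyz",s["tool_rot"],degrees=True); t=R.from_euler("xyz",[180,0,yaw],degrees=True)
print(s["time"],s["position"].round(4),s["tool_rot"].round(2),s["contact_force"].round(2),"w",round(s["width"],3))
print("dp",(r.inv().apply(np.array([x,y,z])-s["position"])/.15).round(4),"dr",((r.inv()*t).as_rotvec()/np.pi).round(4))
E
python3 g.py .5213 .1862 .2 189.4
```

```text
0.1 [0.2695 0.5911 0.2387] [-179.94   -0.    155.49] [ 0.11 -0.23 -0.58] w 0.997
dp [-2.6474 -1.7592  0.26  ] dr [-3.000e-04 -1.000e-04 -1.884e-01]
```

```bash
A='{"dr":[0,0,0],"dp":[-1,-0.66,0],"jaw":-1}'; python3 -m inch '[{"dr":[0,0,0],"dp":[-1,-0.66,0],"jaw":-1},{"dr":[0,0,0],"dp":[-1,-0.66,0],"jaw":-1},{"dr":[0,0,0],"dp":[-1,-0.66,0],"jaw":-1},{"dr":[0,0,0],"dp":[-1,-0.66,0],"jaw":-1},{"dr":[0,0,0],"dp":[-1,-0.66,0],"jaw":-1}]' 40
python3 -m inch '[{"dr":[0,0,0],"dp":[-1,-0.66,0],"jaw":-1},{"dr":[0,0,0],"dp":[-1,-0.66,0],"jaw":-1},{"dr":[0,0,0],"dp":[-1,-0.66,0],"jaw":-1},{"dr":[0,0,0],"dp":[-1,-0.66,0],"jaw":-1},{"dr":[0,0,0],"dp":[-1,-0.66,0],"jaw":-1}]'
python3 g.py .5213 .1862 .16 189.4
```

```text
time: 0.6
position: [0.3666, 0.4359, 0.2392]
tool_rot: [-179.9, 0.0, 155.3]
contact_force: [-0.1, 0.1, -1.3]
width: 1.004
grip_force: 0.0
time: 1.1
position: [0.462, 0.2844, 0.2392]
tool_rot: [-180.0, 0.0, 155.3]
contact_force: [-0.2, -0.2, -0.5]
width: 1.0
grip_force: 0.0
1.1 [0.462  0.2844 0.2392] [-1.7998e+02  2.0000e-02  1.5532e+02] [-0.24 -0.21 -0.53] w 1.0
dp [-0.6322 -0.4299  0.5284] dr [-1.000e-04  1.000e-04 -1.893e-01]
```

```bash
python3 -m inch '[{"dr":[0,0,-0.189],"dp":[-0.63,-0.43,0.4],"jaw":-1},{"dr":[0,0,-0.189],"dp":[-0.63,-0.43,0.4],"jaw":-1},{"dr":[0,0,-0.189],"dp":[-0.63,-0.43,0.4],"jaw":-1},{"dr":[0,0,-0.189],"dp":[-0.63,-0.43,0.4],"jaw":-1},{"dr":[0,0,-0.189],"dp":[-0.63,-0.43,0.4],"jaw":-1},{"dr":[0,0,-0.189],"dp":[-0.63,-0.43,0.4],"jaw":-1},{"dr":[0,0,-0.189],"dp":[-0.63,-0.43,0.4],"jaw":-1},{"dr":[0,0,-0.189],"dp":[-0.63,-0.43,0.4],"jaw":-1}]'
python3 g.py .5213 .1862 .047 189.4
```

```text
time: 1.9
position: [0.5195, 0.1898, 0.1797]
tool_rot: [180.0, 0.0, -170.6]
contact_force: [-0.1, -0.8, 0.6]
width: 1.0
grip_force: 0.0
1.9 [0.5195 0.1898 0.1797] [ 1.7999e+02  3.0000e-02 -1.7056e+02] [-0.1  -0.77  0.61] w 1.0
dp [-0.0072 -0.0256  0.8845] dr [0.     0.0002 0.0002]
```

```bash
python3 -m inch '[{"dr":[0,0,0],"dp":[-0.007,-0.02,0.2],"jaw":-1},{"dr":[0,0,0],"dp":[-0.007,-0.02,0.4],"jaw":-1},{"dr":[0,0,0],"dp":[-0.007,-0.02,0.6],"jaw":-1},{"dr":[0,0,0],"dp":[-0.007,-0.02,0.8],"jaw":-1},{"dr":[0,0,0],"dp":[-0.007,-0.02,0.88],"jaw":-1},{"dr":[0,0,0],"dp":[-0.007,-0.02,0.88],"jaw":-1},{"dr":[0,0,0],"dp":[-0.007,-0.02,0.88],"jaw":-1},{"dr":[0,0,0],"dp":[-0.007,-0.02,0.88],"jaw":-1}]'
python3 g.py .5213 .1862 .047 189.4
```

```text
time: 2.7
position: [0.5221, 0.1865, 0.0487]
tool_rot: [180.0, 0.1, -170.5]
contact_force: [0.5, -0.4, -0.3]
width: 1.001
grip_force: 0.0
2.7 [0.5221 0.1865 0.0487] [ 1.7998e+02  1.2000e-01 -1.7050e+02] [ 0.54 -0.35 -0.27] w 1.001
dp [ 0.0059 -0.0011  0.0114] dr [0.0001 0.0007 0.0006]
```

```bash
python3 -m inch '[{"dr":[0,0,0],"dp":[0,0,0.01],"jaw":0},{"dr":[0,0,0],"dp":[0,0,0.01],"jaw":0.3},{"dr":[0,0,0],"dp":[0,0,0.01],"jaw":1},{"dr":[0,0,0],"dp":[0,0,0.01],"jaw":1},{"dr":[0,0,0],"dp":[0,0,0.01],"jaw":1},{"dr":[0,0,0],"dp":[0,0,0.01],"jaw":1},{"dr":[0,0,0],"dp":[0,0,0.01],"jaw":1},{"dr":[0,0,0],"dp":[0,0,0.01],"jaw":1},{"dr":[0,0,0],"dp":[0,0,0.01],"jaw":1},{"dr":[0,0,0],"dp":[0,0,0.01],"jaw":1}]' 60
python3 -m inch '[{"dr":[0,0,0],"dp":[0,0,0],"jaw":1},{"dr":[0,0,0],"dp":[0,0,0],"jaw":1},{"dr":[0,0,0],"dp":[0,0,-0.1],"jaw":1},{"dr":[0,0,0],"dp":[0,0,-0.2],"jaw":1},{"dr":[0,0,0],"dp":[0,0,-0.4],"jaw":1},{"dr":[0,0,0],"dp":[0,0,-0.6],"jaw":1},{"dr":[0,0,0],"dp":[0,0,-0.8],"jaw":1},{"dr":[0,0,0],"dp":[0,0,-0.8],"jaw":1},{"dr":[0,0,0],"dp":[0,0,-0.8],"jaw":1},{"dr":[0,0,0],"dp":[0,0,-0.8],"jaw":1}]'
python3 - <<'E'
from h import *
from m import rect
import m,pickle
s=bot.get_state();print(s["position"],s["tool_rot"])
for n in("top","side"):
    c=bot.read_camera(n); w=cloud(c); cv2.imwrite(f"pics/{n}1.png",c["frame"][...,::-1])
    t=s["position"]; f=c["frame"].astype(int)
    q=np.linalg.norm(w[...,:2]-t[:2],axis=-1)<.13
    q&=(w[...,2]>t[2]-.055)&(w[...,2]<t[2]+.05)
    q&=(f[...,0]-f[...,2]>15)
    p=w[q]; rect(p,n)
    th=np.radians(9.4);U=np.array([np.cos(th),np.sin(th)]);a=(p[:,:2]-t[:2])@U
    print("along",np.percentile(a,[0,2,98,100]).round(4),"zmin",np.percentile(p[:,2],[0,2,50,98]).round(4))
E
```

```text
time: 3.7
position: [0.5213, 0.1861, 0.046]
tool_rot: [180.0, 0.0, -170.5]
contact_force: [-0.5, 0.2, 5.6]
width: 0.156
grip_force: 59.1
time: 4.7
position: [0.5205, 0.1859, 0.1648]
tool_rot: [-180.0, -0.1, -170.5]
contact_force: [-0.4, -0.1, -1.9]
width: 0.154
grip_force: 58.4
[0.52053637 0.18591239 0.16480287] [-1.79986822e+02 -8.95287315e-02 -1.70489495e+02]Traceback (most recent call last):
  File "<stdin>", line 11, in <module>
  File "m.py", line 4, in rect
    (c,s,a)=cv2.minAreaRect((p[:,:2]*1000).astype(np.float32)); print(name,len(p),np.round(c,1),np.round(s,1),round(a,2),"z",np.percentile(p[:,2],[5,50,95]).round(4))
                                                                                                                             ~~~~~~~~~~~~~^^^^^^^^^^^^^^^^^^
    return _quantile_unchecked(
        a, q, axis, out, overwrite_input, method, keepdims, weights)
    return _ureduce(a,
                    func=_quantile_ureduce_func,
    ...<5 lines>...
                    overwrite_input=overwrite_input,
                    method=method)
    r = func(a, **kwargs)
    result = _quantile(arr,
                       quantiles=q,
    ...<2 lines>...
                       out=out,
                       weights=wgt)
    slices_having_nans = np.isnan(arr[-1, ...])
                                  ~~~^^^^^^^^^
IndexError: index -1 is out of bounds for axis 0 with size 0
```

```bash
python3 - <<'E'
from h import *
s=bot.get_state();t=s["position"];print(t)
c=bot.read_camera("side"); w=cloud(c); cv2.imwrite("pics/side1.png",c["frame"][...,::-1])
th=np.radians(9.5);U=np.array([np.cos(th),np.sin(th)]);V=np.array([-U[1],U[0]])
d=w[...,:2]-t[:2]; a=d@U; b=d@V; z=w[...,2]-t[2]
k=(np.abs(a)<.13)&(np.abs(b)<.012)&(z>-.06)&(z<.045)
k&=(np.abs(a)>.03)
a,b,z=a[k],b[k],z[k]; print(len(a),np.percentile(a,[0,1,99,100]).round(4))
for lo in np.arange(-.1,.1,.02):
    q=(a>=lo)&(a<lo+.02)
    if q.sum()>5:
        f=q&(z<.015); print(lo.round(2),q.sum(),"z",np.percentile(z[q],[1,99]).round(4),"b face",np.median(b[f]).round(4))
E
```

```text
[0.52045579 0.18591372 0.16460525]
928 [-0.1011 -0.1007  0.0988  0.101 ]
-0.1 160 z [-0.0472  0.0349] b face -0.0069
-0.08 140 z [-0.0463  0.034 ] b face -0.0073
-0.06 135 z [-0.0446  0.0343] b face -0.0074
-0.04 71 z [-0.0444  0.0338] b face -0.0074
0.02 46 z [-0.047   0.0235] b face -0.0075
0.04 114 z [-0.0468  0.0339] b face -0.0075
0.06 122 z [-0.0464  0.0342] b face -0.0077
0.08 111 z [-0.0447  0.0335] b face -0.0072
```

View pics/side1.png

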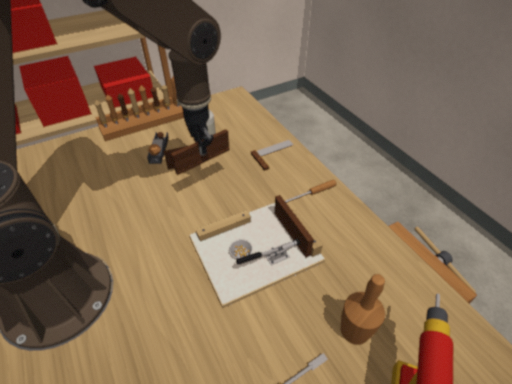

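```bash
python3 -m inch '[{"dr":[0,0,0.0],"dp":[0.1,0.3,0],"jaw":1},{"dr":[0,0,0.02],"dp":[0.1,0.6,0],"jaw":1},{"dr":[0,0,0.04],"dp":[0.1,0.8,0],"jaw":1},{"dr":[0,0,0.067],"dp":[0.1,0.95,0],"jaw":1},{"dr":[0,0,0.067],"dp":[0.1,0.95,0],"jaw":1},{"dr":[0,0,0.067],"dp":[0.1,0.95,0],"jaw":1}]'
python3 g.py .5307 -.0538 .164 177.4
```

```text
time: 5.4
position: [0.4823, 0.3241, 0.1649]
tool_rot: [-179.9, -0.1, 177.6]
contact_force: [-0.3, 0.4, -0.8]
width: 0.153
grip_force: 58.8
5.4 [0.4823 0.3241 0.1649] [-1.7994e+02 -7.0000e-02  1.7758e+02] [-0.26  0.41 -0.8 ] w 0.153
dp [-0.4286 -2.5035  0.0077] dr [-0.0003 -0.0004  0.001 ]
```

The y sign was wrong, so the arm went +y. It stayed at a safe height and touched nothing, so I'm heading back.

```bash
python3 -m inch '[{"dr":[0,0,0],"dp":[0,-0.3,0],"jaw":1},{"dr":[0,0,0],"dp":[0,-0.6,0],"jaw":1},{"dr":[0,0,0],"dp":[0,-0.9,0],"jaw":1},{"dr":[0,0,0],"dp":[-0.1,-1,0],"jaw":1},{"dr":[0,0,0],"dp":[-0.1,-1,0],"jaw":1},{"dr":[0,0,0],"dp":[-0.1,-1,0],"jaw":1}]'
python3 -m inch '[{"dr":[0,0,0],"dp":[0,-0.3,0],"jaw":1},{"dr":[0,0,0],"dp":[-0.1,-0.6,0],"jaw":1},{"dr":[0,0,0],"dp":[-0.2,-0.9,0],"jaw":1},{"dr":[0,0,0],"dp":[-0.3,-1,0],"jaw":1},{"dr":[0,0,0],"dp":[-0.3,-1,0],"jaw":1},{"dr":[0,0,0],"dp":[-0.3,-1,0],"jaw":1}]'
python3 g.py .5307 -.0538 .164 177.4
```

```text
time: 6.0
position: [0.4912, 0.1726, 0.1656]
tool_rot: [-180.0, -0.0, 177.4]
contact_force: [-0.1, 1.0, -0.4]
width: 0.155
grip_force: 59.2
time: 6.6
position: [0.5292, 0.0223, 0.1655]
tool_rot: [180.0, -0.0, 177.4]
contact_force: [0.5, 0.4, -2.1]
width: 0.157
grip_force: 59.4
6.6 [0.5292 0.0223 0.1655] [ 1.7999e+02 -5.0000e-02  1.7744e+02] [ 0.48  0.35 -2.11] w 0.157
dp [-0.0326 -0.5065  0.0097] dr [ 0.0001 -0.0003  0.0002]
```

```bash
python3 -m inch '[{"dr":[0,0,0],"dp":[-0.01,-0.25,0],"jaw":1},{"dr":[0,0,0],"dp":[-0.02,-0.45,0],"jaw":1},{"dr":[0,0,0],"dp":[-0.03,-0.507,0],"jaw":1},{"dr":[0,0,0],"dp":[-0.03,-0.507,0],"jaw":1},{"dr":[0,0,0],"dp":[-0.03,-0.507,0.1],"jaw":1},{"dr":[0,0,0],"dp":[-0.03,-0.507,0.25],"jaw":1},{"dr":[0,0,0],"dp":[-0.03,-0.507,0.4],"jaw":1},{"dr":[0,0,0],"dp":[-0.03,-0.507,0.4],"jaw":1},{"dr":[0,0,0],"dp":[-0.03,-0.507,0.4],"jaw":1}]'
python3 g.py .5307 -.0538 .064 177.4
python3 - <<'E'
from h import *
s=bot.get_state();t=s["position"];yaw=np.radians(s["tool_rot"][2]-180)
c=bot.read_camera("side"); w=cloud(c); cv2.imwrite("pics/side2.png",c["frame"][...,::-1])
U=np.array([np.cos(yaw),np.sin(yaw)]);V=np.array([-U[1],U[0]])
d=w[...,:2]-t[:2]; a=d@U; b=d@V; z=w[...,2]-t[2]
k=(np.abs(a)<.115)&(np.abs(b)<.012)&(z>-.06)&(z<.045)&(np.abs(a)>.03)
a,b,z=a[k],b[k],z[k]; print(len(a),np.percentile(a,[0,1,99,100]).round(4))
for lo in np.arange(-.1,.12,.02):
    q=(a>=lo)&(a<lo+.02)
    if q.sum()>5: print(lo.round(2),q.sum(),"z",np.percentile(z[q],[1,99]).round(4),"b",np.median(b[q&(z<.015)]).round(4))
E
```

```text
time: 7.5
position: [0.5303, -0.0531, 0.1059]
tool_rot: [180.0, -0.1, 177.5]
contact_force: [0.1, -0.0, -0.1]
width: 0.155
grip_force: 59.5
7.5 [ 0.5303 -0.0531  0.1059] [ 1.7998e+02 -6.0000e-02  1.7752e+02] [ 0.08 -0.01 -0.15] w 0.155
dp [-0.003  -0.0049  0.2797] dr [ 0.0001 -0.0003  0.0007]
1011 [-0.1121 -0.1002  0.0986  0.1002]
-0.1 163 z [-0.0473  0.0354] b -0.0076
-0.08 151 z [-0.047   0.0354] b -0.0076
-0.06 147 z [-0.0452  0.0343] b -0.0076
-0.04 75 z [-0.0473  0.0352] b -0.0075
0.02 58 z [-0.0476  0.0348] b -0.0078
0.04 133 z [-0.046   0.0343] b -0.0075
0.06 131 z [-0.0461  0.0341] b -0.0074
0.08 133 z [-0.0462  0.0344] b -0.0077
```

View pics/side2.png

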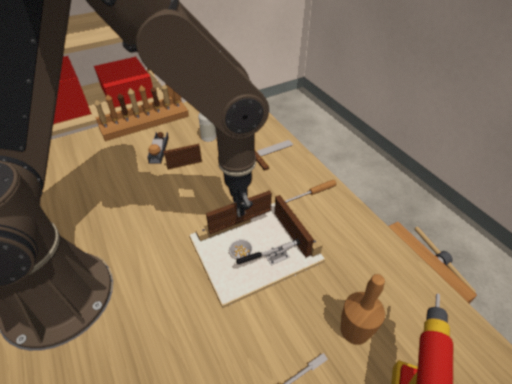

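The picture shows the board at about (240,210), just inside the fence, level and short of the end board. Next I lower it onto the base.

```bash
python3 -m inch '[{"dr":[0,0,0],"dp":[0,-0.004,0.1],"jaw":1},{"dr":[0,0,0],"dp":[0,-0.004,0.2],"jaw":1},{"dr":[0,0,0],"dp":[0,-0.004,0.25],"jaw":1},{"dr":[0,0,0],"dp":[0,-0.004,0.25],"jaw":1},{"dr":[0,0,0],"dp":[0,-0.004,0.25],"jaw":1}]'
python3 -m inch '[{"dr":[0,0,0],"dp":[0,0,0.005],"jaw":1},{"dr":[0,0,0],"dp":[0,0,0.01],"jaw":1},{"dr":[0,0,0],"dp":[0,0,0.015],"jaw":1},{"dr":[0,0,0],"dp":[0,0,0.015],"jaw":1},{"dr":[0,0,0],"dp":[0,0,0.015],"jaw":1}]'
python3 -m inch '[{"dr":[0,0,0],"dp":[0,0,0.006],"jaw":1},{"dr":[0,0,0],"dp":[0,0,0.006],"jaw":1},{"dr":[0,0,0],"dp":[0,0,0.006],"jaw":1}]'
python3 g.py .5307 -.0538 .064 177.4
```

```text
time: 8.05
position: [0.5309, -0.0548, 0.069]
tool_rot: [-180.0, 0.0, 177.5]
contact_force: [-0.7, -0.5, -2.4]
width: 0.158
grip_force: 59.5
time: 8.55
position: [0.5306, -0.0549, 0.0661]
tool_rot: [-180.0, 0.0, 177.4]
contact_force: [-0.5, 1.2, -0.5]
width: 0.156
grip_force: 59.5
time: 8.85
position: [0.5305, -0.0549, 0.0651]
tool_rot: [180.0, -0.0, 177.4]
contact_force: [-0.1, 0.4, -0.8]
width: 0.155
grip_force: 59.5
8.85 [ 0.5305 -0.0549  0.0651] [ 1.8000e+02 -1.0000e-02  1.7745e+02] [-0.11  0.36 -0.83] w 0.155
dp [-0.001   0.0077  0.0072] dr [ 0.     -0.0001  0.0003]
```

```bash
for i in 1 2 3; do python3 -m inch '[{"dr":[0,0,0],"dp":[0,0,0.004],"jaw":1},{"dr":[0,0,0],"dp":[0,0,0.004],"jaw":1},{"dr":[0,0,0],"dp":[0,0,0.004],"jaw":1}]' | egrep 'pos|cont'; done
```

```text
position: [0.5305, -0.0549, 0.0645]
contact_force: [-0.5, 1.2, -0.9]
position: [0.5306, -0.0549, 0.064]
contact_force: [-0.4, 0.1, 0.7]
position: [0.5306, -0.055, 0.064]
contact_force: [-3.1, -0.1, 15.0]
```

```bash
python3 -m inch '[{"dr":[0,0,0],"dp":[0,0,-0.005],"jaw":1},{"dr":[0,0,0],"dp":[0,0.01,-0.005],"jaw":1},{"dr":[0,0,0],"dp":[0,0.02,-0.005],"jaw":1},{"dr":[0,0,0],"dp":[0,0.03,-0.005],"jaw":1},{"dr":[0,0,0],"dp":[0,0.03,-0.005],"jaw":1},{"dr":[0,0,0],"dp":[0,0.03,-0.005],"jaw":1}]' | egrep 'pos|cont'
for i in 1 2 3 ; do python3 -m inch '[{"dr":[0,0,0],"dp":[0,0.005,0],"jaw":1},{"dr":[0,0,0],"dp":[0,0.005,0],"jaw":1},{"dr":[0,0,0],"dp":[0,0.005,0],"jaw":1}]' | egrep 'pos|cont'; done;python3 g.py .5307 -.0487 .064 177.4; python3 -c "
from plant import bot;print(bot.get_state()['wrist_torque'])"
```

```text
position: [0.5307, -0.0504, 0.064]
contact_force: [-0.3, 0.3, -2.3]
position: [0.5307, -0.0497, 0.0641]
contact_force: [0.4, -0.1, -1.4]
position: [0.5308, -0.049, 0.0641]
contact_force: [-0.6, -0.3, -0.7]
position: [0.5309, -0.0482, 0.0641]
contact_force: [-0.3, 0.0, -2.3]
11.25 [ 0.5309 -0.0482  0.0641] [-180.      0.    177.45] [-0.3   0.03 -2.35] w 0.16
dp [ 0.001  -0.0035  0.0008] dr [-0.      0.      0.0003]
[-0.02315966  0.00268265  0.0212187 ]
```

```bash
for i in 1 2 3 4; do python3 -m inch '[{"dr":[0,0,0],"dp":[0,0.003,0],"jaw":1},{"dr":[0,0,0],"dp":[0,0.003,0],"jaw":1},{"dr":[0,0,0],"dp":[0,0.003,0],"jaw":1}]' | egrep 'pos|cont'; python3 -c "
from plant import bot;print(bot.get_state()['wrist_torque'].round(2))"; done
```

```text
position: [0.5309, -0.0478, 0.0641]
contact_force: [0.1, 0.1, -1.8]
[-0.11  0.03 -0.01]
position: [0.5309, -0.0477, 0.0641]
contact_force: [-1.2, -6.6, -1.0]
[-1.04  0.07 -0.01]
position: [0.5309, -0.0476, 0.0641]
contact_force: [-1.6, -10.3, -0.7]
[-1.89  0.21  0.04]
position: [0.5309, -0.0475, 0.0641]
contact_force: [-2.1, -16.1, -0.3]
[-2.87  0.33  0.05]
```

```bash
python3 -m inch '[{"dr":[0,0,0],"dp":[0,-0.009,0],"jaw":1},{"dr":[0,0,0],"dp":[0,-0.009,0],"jaw":1},{"dr":[0,0,0],"dp":[-0.03,-0.009,0],"jaw":1},{"dr":[0,0,0],"dp":[-0.06,-0.009,0],"jaw":1},{"dr":[0,0,0],"dp":[-0.09,-0.009,0],"jaw":1},{"dr":[0,0,0],"dp":[-0.105,-0.009,0],"jaw":1},{"dr":[0,0,0],"dp":[-0.105,-0.009,0],"jaw":1},{"dr":[0,0,0],"dp":[-0.105,-0.009,0],"jaw":1}]' | egrep 'pos|cont'
for i in 1 2 3 ; do python3 -m inch '[{"dr":[0,0,0],"dp":[-0.003,0,0],"jaw":1},{"dr":[0,0,0],"dp":[-0.003,0,0],"jaw":1},{"dr":[0,0,0],"dp":[-0.003,0,0],"jaw":1}]' | egrep 'pos|cont'; done
```

```text
position: [0.5471, -0.0484, 0.0641]
contact_force: [0.8, -1.0, -1.2]
position: [0.5471, -0.0485, 0.0641]
contact_force: [0.9, -1.8, -1.3]
position: [0.5473, -0.0485, 0.0641]
contact_force: [-1.1, -1.6, -0.7]
position: [0.5479, -0.0485, 0.0641]
contact_force: [-0.7, -0.5, -0.6]
```

```bash
for i in 1 2 3 4 5; do python3 -m inch '[{"dr":[0,0,0],"dp":[-0.0015,0,0],"jaw":1},{"dr":[0,0,0],"dp":[-0.003,0,0],"jaw":1},{"dr":[0,0,0],"dp":[-0.003,0,0],"jaw":1}]' | egrep 'pos|cont'; done
```

```text
position: [0.5485, -0.0485, 0.0641]
contact_force: [-0.3, -1.6, -1.6]
position: [0.5489, -0.0486, 0.0641]
contact_force: [-0.4, -1.3, -1.4]
position: [0.5494, -0.0486, 0.0641]
contact_force: [0.7, -0.2, -1.7]
position: [0.5498, -0.0486, 0.0641]
contact_force: [-0.0, -1.7, -1.9]
position: [0.5503, -0.0486, 0.0641]
contact_force: [0.5, -0.9, -1.6]
```

```bash
for i in 1 2 3 4; do python3 -m inch '[{"dr":[0,0,0],"dp":[-0.001,0,0],"jaw":1},{"dr":[0,0,0],"dp":[-0.002,0,0],"jaw":1},{"dr":[0,0,0],"dp":[-0.002,0,0],"jaw":1}]' | egrep 'time|pos|cont|rot'; done
```

```text
time: 15.95
position: [0.5505, -0.0486, 0.0641]
tool_rot: [180.0, 0.0, 177.4]
contact_force: [-0.9, -0.9, -0.7]
time: 16.25
position: [0.5508, -0.0487, 0.0641]
tool_rot: [180.0, 0.0, 177.4]
contact_force: [-0.7, -1.7, -1.7]
time: 16.55
position: [0.5511, -0.0486, 0.0641]
tool_rot: [180.0, 0.0, 177.4]
contact_force: [-0.4, -0.2, -1.4]
time: 16.85
position: [0.5515, -0.0487, 0.0641]
tool_rot: [-180.0, 0.0, 177.4]
contact_force: [-0.6, -1.6, -2.4]
```

```bash
for i in 1 2 3 4; do python3 -m inch '[{"dr":[0,0,0],"dp":[-0.001,0,0],"jaw":1},{"dr":[0,0,0],"dp":[-0.002,0,0],"jaw":1},{"dr":[0,0,0],"dp":[-0.002,0,0],"jaw":1}]' | egrep 'pos|cont'; done
```

```text
position: [0.5516, -0.0487, 0.0641]
contact_force: [-0.3, -0.5, -1.3]
position: [0.5517, -0.0487, 0.0641]
contact_force: [-3.4, -0.8, 0.6]
position: [0.5517, -0.0487, 0.064]
contact_force: [-5.5, -1.8, 2.9]
position: [0.5516, -0.0487, 0.064]
contact_force: [-7.1, -2.0, 4.4]
```

```bash
for i in 1 2; do python3 -m inch '[{"dr":[0,0,0],"dp":[-0.001,0,0],"jaw":1},{"dr":[0,0,0],"dp":[-0.002,0,0],"jaw":1},{"dr":[0,0,0],"dp":[-0.002,0,0],"jaw":1},{"dr":[0,0,0],"dp":[-0.002,0,0],"jaw":1}]' | egrep 'pos|cont'; done
python3 - <<'E'
from h import *
F=[]
for i in range(6):
    c=bot.read_camera("side"); F.append(bot.get_state()["contact_force"])
s=bot.get_state();print(s["time"],np.mean(F,0).round(2),s["tool_rot"],s["position"],s["wrist_torque"].round(2))
t=s["position"];yaw=np.radians(s["tool_rot"][2]-180);w=cloud(c); cv2.imwrite("pics/side3.png",c["frame"][100:300,140:380,::-1].repeat(2,0).repeat(2,1))
U=np.array([np.cos(yaw),np.sin(yaw)]);V=np.array([-U[1],U[0]])
d=w[...,:2]-t[:2]; a=d@U; b=d@V; z=w[...,2]-t[2]
k=(np.abs(a)<.1)&(np.abs(b)<.012)&(z>-.06)&(z<.045)&(np.abs(a)>.03)
a,b,z=a[k],b[k],z[k]
for lo in np.arange(-.1,.1,.02):
    q=(a>=lo)&(a<lo+.02)
    if q.sum()>5: print(lo.round(2),q.sum(),"z",np.percentile(z[q],[1,99]).round(4),"b",np.median(b[q&(z<.015)]).round(4))
E
```

```text
position: [0.5516, -0.0487, 0.064]
contact_force: [-8.9, -2.0, 5.7]
position: [0.5517, -0.0487, 0.064]
contact_force: [-11.5, -1.3, 7.5]
19.15 [-11.33  -1.75   7.68] [ 1.79994108e+02 -1.58049998e-01  1.77452923e+02] [ 0.55161125 -0.04866383  0.06399574] [-0.41  1.36  0.03]
-0.1 158 z [-0.0494  0.035 ] b -0.0076
-0.08 144 z [-0.0475  0.0356] b -0.0077
-0.06 141 z [-0.0493  0.0344] b -0.0074
-0.04 70 z [-0.0488  0.0345] b -0.0077
0.02 52 z [-0.0464  0.0363] b -0.0071
0.04 136 z [-0.0496  0.0355] b -0.0079
0.06 133 z [-0.049   0.0353] b -0.0078
0.08 134 z [-0.0494  0.0352] b -0.0076
```

View pics/side3.png

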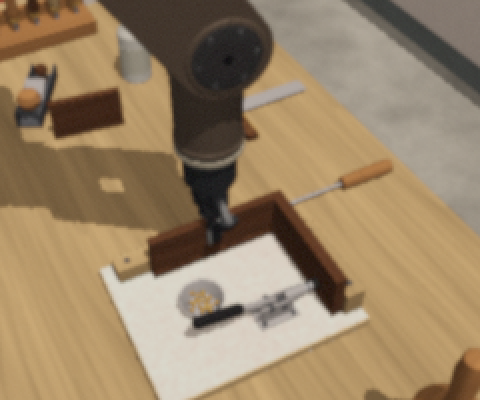

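The board's end is against the end board at crop pixel (275,195), along the fence and down on the base. The push holds steady at about 10 N, so I'm handing it in.

```bash
python3 -c "
from plant import bot;print(bot.get_state()['contact_force']);print(bot.job_done())"
```

```text
[-11.76128495  -1.68327863   7.61925053]
the job is handed in; nothing more can be done
None
```

I handed the job in at about 19 s with the drawer side still gripped: down on the base, along the fence, groove facing in, and its end pressed against the end board. The wrist reads a steady 11–12 N, so roughly 10 N at the board after drag; the hand-in gave no verdict.

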